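# Lean a washed chopping board on its stand to dry

## Task

The steel shaker standing on the board stand is in the way: set it upright on the empty end of the low white board, beside the other shaker and the spice jar. Then take the larger white chopping board out of the wire rack and lean it on the stand, long edge down behind the two lip tabs, centred and lying back against the slanted backrest; let it down gently rather than letting it topple, and leave everything else where it is.

Things in the scene. Friction and masses are not known exactly. Their poses are not given: they have to be found in the camera images.
- stand: Fixed steel board stand; origin under its base plate, z up, x along the ledge; the backrest leans to the stand's -y. Plate 200 (x) by 150 (y from -80 to +70) by 8 mm. Two lip tabs at x = +-75 mm, 22 mm wide, y from +28 to +34 mm, up to z = 26 mm; nothing between them.
- ledge (a point): Point on the stand's plate (z = 8 mm above the table) at the foot of the backrest, axes as the stand's. From here the backrest's front face slopes up and to -y, 28 deg (0.49 rad) from vertical, 96 mm along the slope: bars at x = +-70 mm (16 mm wide), cross slats 170 mm long. A board in place stands on the plate between here and the tabs (28 mm), its back on the backrest.
- rack: Fixed wire drying rack, origin under the centre of its 160 (x) by 125 (y) by 8 mm base plate, z up. Two slots along x at y = -35 and +35 mm, each 16 mm wide between wire hoops (x from -64 to +64 mm) that reach z = 54 mm. A board in a slot stands on the plate at z = 8 mm.
- board_middle (a point): Centre of the larger white chopping board, mid-thickness. The board is 220 x 150 x 12 mm, 0.55 kg, no handle, standing on a long edge in one of the rack's two slots (which one varies). x along the 220 mm side, y along the 150 mm side (up at the start, so the top edge is at y = +75 mm), z through the thickness.
- washed_board: The same larger board; this origin lies in the middle of one large face and its x, y axes are turned by 2.9 deg from the board's edges: use board_middle instead.
- narrow_board: White board 240 x 98 x 12 mm, standing on a long edge in the rack's other slot; stays there. Axes like the larger board's (y up, 49 mm to the top edge).
- shaker: Steel shaker standing on the stand's plate in front of the backrest, 52 mm diameter, 88 mm tall, 0.16 kg. Origin: centre of its underside, z up.
- low_board: White board 260 x 98 x 12 mm lying flat on the table. Origin: centre of its underside; x along the 260 mm side, z up. The other shaker and the spice jar stand on its +x half; its -x end (x from -130 to about 0 mm) is empty. A good place is x = -80 mm, y = 0.
- other_shaker: Steel shaker of the same kind (52 mm diameter, 88 mm tall), standing on the low board; stays. Origin: centre of its underside.
- spice_jar: Spice jar, 45 mm diameter, 105 mm tall, standing on the low board next to its middle; stays. Origin: centre of its underside.
Things that resemble listed ones, but are neither listed nor needed, are in the scene too. Leave any blue or purple look-alike of the shaker alone.

How it is judged (in metres and radians):
On the way, in this order (a step that is already met when the one before it is completed fails the run):
1. the shaker stands upright on the empty end of the low board, released (x of shaker in the frame of low_board between -0.125 and -0.02 m and y of shaker in the frame of low_board between -0.042 and 0.042 m and z of shaker in the frame of low_board between 0.006 and 0.02 m and angle between shaker's own z axis and vertical below 0.1 rad and contact force between the fingers and shaker below 0.05 N and linear speed of shaker below 0.02 m/s), for 0.2 s.
2. the larger board leans on the stand, released (x of board_middle in the frame of stand between -0.035 and 0.035 m and y of board_middle in the frame of stand between -0.05 and -0.005 m and z of board_middle in the frame of stand between 0.066 and 0.088 m and angle between the x axis of board_middle and the x axis of stand, either way round below 0.17 rad and angle between the z axis of board_middle and the z axis of stand, either way round between 0.82 and 1.2 rad and contact force between washed_board and stand above 0.5 N and contact force between the fingers and washed_board below 0.05 N and linear speed of washed_board below 0.02 m/s and angular speed of washed_board below 0.1 rad/s), for 0.2 s.
At the end, for the whole second after the job is handed in: Shaker upright on the low board's empty end, released. Larger board on the stand's plate behind the tabs, leaning back 21 to 43 deg on the backrest, square within 0.17 rad, centred within 35 mm. Both released, at rest. Other things left alone (40 mm) (all of step 1 and all of step 2 and distance of each of narrow_board, low_board, other_shaker, spice_jar from where it was at the start of the episode below 0.04 m and angle between each of other_shaker, spice_jar's own z axis and vertical below 0.2 rad); the robot touches nothing.
It fails at once if the larger board topples or slams onto the stand (turns faster than 2.5 rad/s within 130 mm of it) (distance between board_middle and stand below 0.13 m and angular speed of washed_board above 2.5 rad/s).
It fails at once if the shaker is knocked over (angle between shaker's own z axis and vertical above 0.8 rad).
It fails at once if a bystander is disturbed: the narrow board, the low board, the other shaker or the jar moved more than 40 mm (distance of any of narrow_board, low_board, other_shaker, spice_jar from where it was at the start of the episode above 0.04 m).
It also fails if it takes over 61 s, if anything falls off the work surface, if the arm or the gripper's body presses on something with over 40 N, if the wrist force passes 120 N, or if a joint passes its speed limit or range.

## Robot

A 7-joint arm with a two-finger parallel gripper is mounted at the origin on a cart in front of the work surface, level with it; the furniture and walls round the work are solid. World frame = base frame: x ahead of the robot, y to its left, z up, the work surface at z = 0. Lengths are in mm, angles in rad, forces in N, time in s.
With the tool pointing down it reaches from about 400 to 850 mm from the base axis. Payload 10.4 kg.
Tool frame: the origin (TCP) lies at the very end of the fingers, on their centre line; the grasp point (between the pads) lies 19 mm behind it (robot.pinch_z is the distance from the TCP to the grasp point, in mm); z points along the fingers, y is the line along which they close (so a half turn about z gives the same grasp; the last joint's range is limited). The gripper opens to 85 mm and grips with 20 to 120 N. Pads are 22 mm wide; open, the fingers measure 114 mm over their backs; the gripper's body (76 mm by 85 mm) begins 54 mm behind the grasp point. The pads swing forward as they close: fully open they stand 13 mm farther back than shut.
Start: joints at [1.201, 0.332, -0.065, 1.46, 0.022, 1.35, -0.088], TCP at [212.455, -587.808, 193.838] pointing down, gripper open.
Joint ranges: [-2.6, 2.6], [-0.5, 2.12], [-1.47, 1.34], [0.16, 2.42], [-1.27, 4.41], [0.06, 2.06], [-2.6, 2.6]. Speed limits (rad/s): [2.22, 2.22, 2.79, 2.79, 3.14, 3.14, 3.14].

## Interface

Orientations are given as a unit quaternion [w, x, y, z].
In Python, from station import robot gives the robot as it stands.
- The arm moves only by the shell command python3 -m handwheel 'ROWS' [FORCE]. ROWS is JSON, a list of rows, each a list of 7 numbers: the shift along the tool's x, y, z scaled (see below), then the turn, a rotation vector about the tool's x, y, z scaled (see below), then the closure, from -1 (fully open) to 1 (shut). A call has 1 to 10 rows; each row is the pose to reach, as a shift and turn from the pose commanded when the call began, along the tool's axes at that moment; what a row does not reach only later rows make up. The controller multiplies each number of a shift by 120 mm and each number of a turn by 0.5 rad. A row lasts 1/8 s, in which the tool goes at most 62.5 mm and 10.7 degrees, less where a joint would pass 70% of its speed; a pose out of reach is approached as far as the arm can. A call with a number of a shift or a turn outside -1 to 1 is refused whole. A call with a gripper value outside its range is refused whole. The fingers move at their own pace and stop on an object; FORCE is the grip in N (left out, the last holds). Time passes only in rows, so rows that repeat a pose let the fingers close. It gives the time, the measured TCP pose, the force, the opening and the grip force at its end, in the units of the state.
- robot.observe(): the state, without advancing time (a new reading comes with each control period).
- robot.read_camera(name): name is "side" or "top"; returns a dict with "frame" (400x640x3 uint8, red, green, blue), "intrinsics" (3x3 intrinsics, pixels), "k1" (the pictures are not rectified: a ray, as slopes to the right and down, at radius r is drawn at 1 + k1 r^2 times it, then the intrinsics apply), "pose" (4x4, takes a point from camera to world coordinates). Camera axes: x right, y down, z forward; pixel columns grow to the right and rows downward; lengths in mm; the calibration is good to about 2 mm. A picture is of the moment at which its call begins. There is no depth.
- robot.finish_job(): hands the job in; it is judged then, once.
Trained networks look in the newest picture that a camera, given by its name, has taken for a name from the list of things; names that differ only in an ending like _2 or _b are one class to them, and where a whole thing is asked for, a point or a joint stands for the part that bears it (a point fixed in the world has none). Each returns a list of dicts, best first, with "p" (0 to 1); they miss things now and then, are a little off and sometimes report something else, mostly with a low value. They report only what shows in the picture. A call takes as long as a camera call. They do not tell look-alikes from the thing itself.
- robot.spot_in(camera, label): "position" ([row, column] as shares, 0 to 1, of the picture: columns of its width, rows of its height, amid what is visible of it).
- robot.silhouettes(camera, label): "region" (400x640 bool, what is visible of it) and "position" ([row, column] as shares, 0 to 1, of the picture: columns of its width, rows of its height, amid what is visible of it).
- robot.place_of(camera, label): "position" ([row, column] as shares, 0 to 1, of the picture: columns of its width, rows of its height: a listed point, or the origin of a listed thing).
The state is a dict: "clock": time; "joint_positions": joint angles; "qd": joint speeds; "joint_torque": joint torques, N m; "eef_pos": TCP position; "tool_rot": TCP orientation; "wrist_force": force on the tool from outside, world axes, zero at the start; "moment": the same for the moment, N m; "opening": opening from 0.0 (shut) to 1.0 (fully open); "grasp_force": force on a finger pad.
Only numpy, scipy, OpenCV 4.12 (cv2) and the standard library are available. Lean on these libraries where they do the work, as an engineer would, in place of code of your own. Each camera call takes 0.05 s, during which the arm holds its last target. There are 200 camera calls.

## Working session

There is one attempt and no reset: what is moved stays moved. The work goes in short steps, Python scripts to look and compute and a shell command to move; the robot and the scene stay as the last step left them, time stands still between calls to the robot, and variables do not carry over. Pictures are saved under pics/ and viewed, at most 10 in all, crops included, and the job is handed in when it is done.

```bash
ls; mkdir -p pics; cat > h.py <<'E'
import numpy as np, cv2
from station import robot
from scipy.spatial.transform import Rotation as R
def cam(n):
    c=robot.read_camera(n); return c
def ray(c,pos):
    K=np.array(c["intrinsics"]);P=np.array(c["pose"])
    px=np.array([pos[1]*640,pos[0]*400])
    d=np.array([(px[0]-K[0,2])/K[0,0],(px[1]-K[1,2])/K[1,1]]);u=d.copy()
    for _ in range(30): u=d/(1+c["k1"]*(u@u))
    v=P[:3,:3]@np.array([u[0],u[1],1]); return P[:3,3],v/np.linalg.norm(v)
def tri(r1,r2):
    (a,u),(b,v)=r1,r2
    s=np.linalg.lstsq(np.c_[u,-v],b-a,rcond=None)[0]
    p,q=a+s[0]*u,b+s[1]*v
    return (p+q)/2,np.linalg.norm(p-q)
def atz(r,z): return r[0]+r[1]*(z-r[0][2])/r[1][2]
def project(c,p):
    K=np.array(c["intrinsics"]);P=np.array(c["pose"])
    q=P[:3,:3].T@(np.asarray(p,float)-P[:3,3]);u=q[:2]/q[2];u=u*(1+c["k1"]*(u@u))
    return K[0,0]*u[0]+K[0,2],K[1,1]*u[1]+K[1,2]
E
cat > a.py <<'E'
from h import *
np.set_printoptions(precision=3,suppress=True)
C={n:cam(n) for n in("side","top")}
for n,c in C.items(): cv2.imwrite(f"pics/{n}0.png",c["frame"][:,:,::-1]); print(n,np.array(c["pose"]),c["intrinsics"],c["k1"])
for l in "stand ledge rack board_middle narrow_board shaker low_board other_shaker spice_jar".split():
    D={n:robot.place_of(n,l) for n in C}
    for n in C: print(l,n,[(round(d["p"],2),np.round(np.array(d["position"])*[400,640],1).tolist()) for d in D[n]])
    for a in D["side"][:3]:
        for b in D["top"][:3]:
            p,e=tri(ray(C["side"],a["position"]),ray(C["top"],b["position"]))
            if e<25: print("   ",p,round(e,1))
s=robot.observe();print(s)
E
python3 a.py
```

```text
pics
side [[  -0.997    0.055   -0.05   534.562]
 [   0.07     0.462   -0.884 1302.697]
 [  -0.025   -0.885   -0.464  724.729]
 [   0.       0.       0.       1.   ]] [[440.455   0.    315.069]
 [  0.    440.455 199.883]
 [  0.      0.      1.   ]] 0.040713474733081075
top [[  -0.025   -0.992    0.127  323.319]
 [  -1.       0.024   -0.009  118.465]
 [   0.005   -0.128   -0.992 1320.807]
 [   0.       0.       0.       1.   ]] [[472.455   0.    318.848]
 [  0.    472.455 191.083]
 [  0.      0.      1.   ]] -0.08277105973903116
stand side [(0.85, [268.0, 322.3]), (0.55, [186.3, 315.9]), (0.49, [175.9, 317.3])]
stand top []
ledge side [(0.79, [265.0, 322.3])]
ledge top [(0.61, [199.3, 242.0])]
    [468.841 323.213   9.559] 9.7
rack side [(0.63, [218.8, 306.0])]
rack top [(0.74, [183.0, 334.0])]
    [504.289  65.205   9.17 ] 18.4
board_middle side [(0.66, [202.5, 309.7])]
board_middle top []
narrow_board side []
narrow_board top [(0.72, [178.3, 345.2])]
shaker side [(0.89, [268.9, 315.8]), (0.82, [306.3, 342.8]), (0.79, [306.0, 300.4]), (0.55, [201.7, 307.0])]
shaker top [(0.89, [194.6
[... 259 characters left out ...]
.406   -8.139] 7.3
other_shaker side []
other_shaker top [(0.69, [201.1, 425.2])]
spice_jar side [(0.44, [174.0, 318.5])]
spice_jar top [(0.73, [209.8, 449.0])]
    [ 429.207 -253.932   19.325] 0.3
{'clock': 1.0, 'joint_positions': array([ 1.201,  0.332, -0.065,  1.46 ,  0.022,  1.35 , -0.089]), 'qd': array([-0.001,  0.001,  0.003,  0.   ,  0.003, -0.002,  0.   ]), 'joint_torque': array([  0.   , -62.524,   0.049, -39.183,   0.016,   0.002,  -0.   ]), 'eef_pos': array([ 212.455, -587.818,  193.857]), 'tool_rot': array([ 0.   ,  0.985,  0.173, -0.   ]), 'wrist_force': array([-0.878, -1.101, -0.701]), 'moment': array([-0.003, -0.004,  0.005]), 'grasp_force': 0.0, 'opening': 0.9988418109418185}
```

View images.

View pics/side0.png

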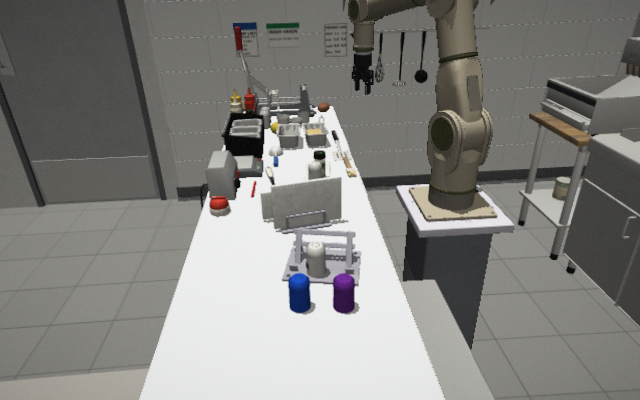

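View pics/top0.png

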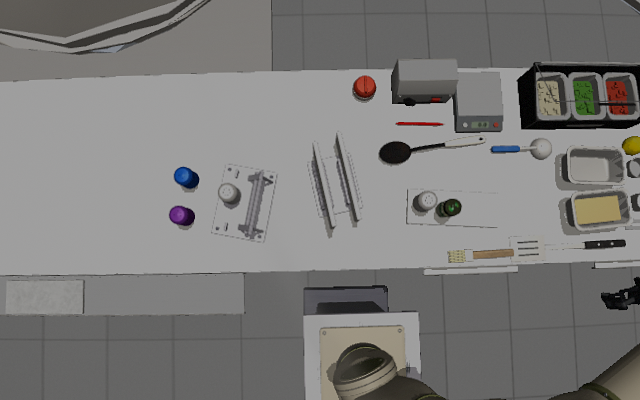

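```bash
python3 - <<'E'
import cv2,numpy as np
t=cv2.imread("pics/top0.png");s=cv2.imread("pics/side0.png")
def crop(im,x0,y0,w,h,k,n):
    o=cv2.resize(im[y0:y0+h,x0:x0+w],None,fx=k,fy=k,interpolation=cv2.INTER_CUBIC)
    o=np.clip(255*(o/255.)**1.6,0,255).astype(np.uint8)
    for i in range(0,w,10): cv2.putText(o,str(x0+i),(i*k,10),0,.35,(0,0,255));cv2.line(o,(i*k,12),(i*k,18),(0,0,255))
    for i in range(10,h,10): cv2.putText(o,str(y0+i),(0,i*k+4),0,.35,(0,0,255));cv2.line(o,(24,i*k),(30,i*k),(0,0,255))
    cv2.imwrite(n,o)
crop(t,205,125,160,120,5,"pics/c1.png");crop(s,240,165,130,120,5,"pics/c2.png");crop(t,395,175,115,60,6,"pics/c3.png")
E
```

```text
(no output)
```

View pics/c1.png

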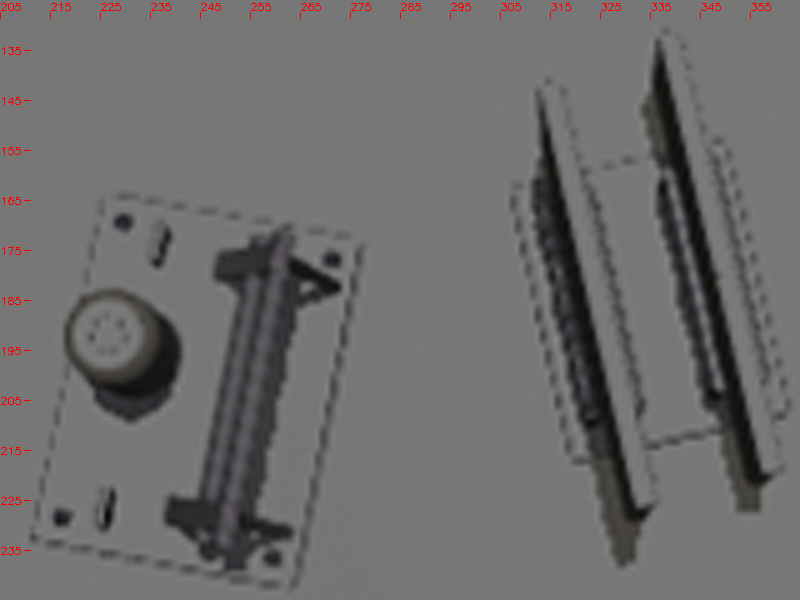

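View pics/c2.png

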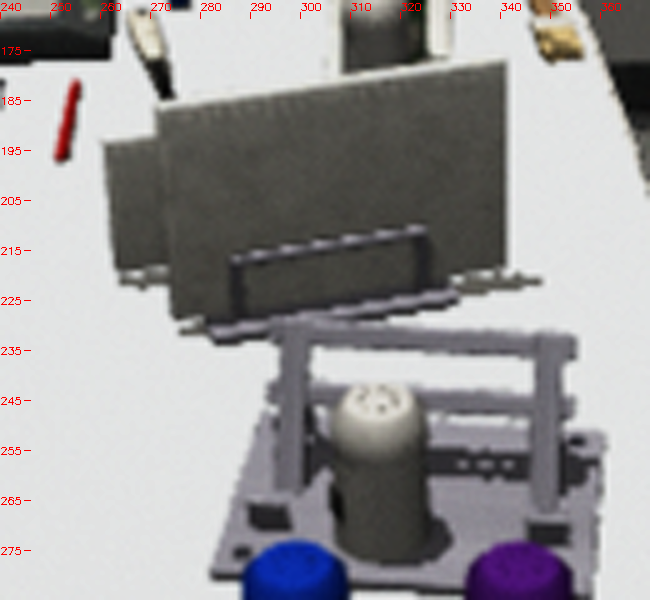

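View pics/c3.png

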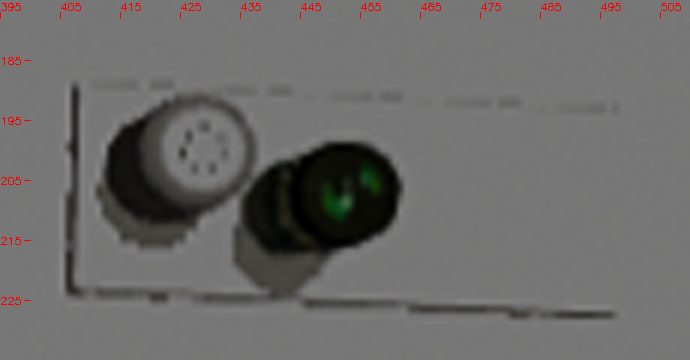

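I see: stand plate corners at about (226,164), (277,173), (263,243), (212,233) px (top view), tabs on its left (+y world). The large board is the left one in the rack, top edge (316,141)–(334,227). The shaker top is at (226,192). Low board corners are (407,189)…(498,227), right end empty. In the side view the large board's top corners are (272,186) and (341,177).

```bash
python3 - <<'E'
from h import *
np.set_printoptions(precision=3,suppress=True)
T=cam("top");S=cam("side")
px=lambda c,x,y:ray(c,[(y)/400,(x)/640])
def quad(pts,z,l):
    q=np.array([atz(px(T,*p),z) for p in pts]);m=q.mean(0)
    print(l,m,[round(np.linalg.norm(q[i]-q[(i+1)%4]),1) for i in range(4)]); return q
q=quad([(226,164),(277,173),(263.4,242.6),(211.6,233)],8,"plate (ctr at y=-5)")
d=(q[0]+q[1]-q[2]-q[3]); print(" yaw stand",np.arctan2(d[1],d[0])); d/=np.linalg.norm(d); y=np.array([-d[1],d[0],0]); print(" stand origin",q.mean(0)+5*y)
for p in [(237,173.6),(226,226.6)]: print(" tab",atz(px(T,*p),26))
q=quad([(307.6,161.6),(349.8,153),(363,207.4),(319.4,217.4)],8,"rack")
d=(q[0]+q[1]-q[2]-q[3]); print(" yaw rack",np.arctan2(d[1],d[0]))
q=quad([(407.5,189.2),(498,192.8),(497.5,227.5),(406.7,223.7)],12,"low")
d=(q[0]+q[3]-q[1]-q[2]); print(" yaw low",np.arctan2(d[1],d[0])); d/=np.linalg.norm(d); print(" target",q.mean(0)-80*d)
a,b=[atz(px(T,*p),158) for p in[(316,141.4),(334,226.6)]]
print("board top z158",a,b,(a+b)/2,np.linalg.norm(a-b),np.arctan2(*(a-b)[[1,0]]))
for p,s in[((316,141.4),(271.6,186)),((334,226.6),(341.4,177.4))]: print("tri",tri(px(T,*p),px(S,*s)))
print("shaker top",atz(px(T,226.4,191.6),96),tri(px(T,226.4,191.6),px(S,316,244.5)))
for l in ["shaker","other_shaker"]:
  for n,c in(("top",T),("side",S)):
    for r in robot.silhouettes(n,l)[:3]:
        ys,xs=np.where(r["region"]); print(l,n,round(r["p"],2),xs.min(),xs.max(),ys.min(),ys.max())
for p in robot.place_of("top","shaker")[:1]: print("shaker base z8",atz(ray(T,p["position"]),8))
E
```

```text
plate (ctr at y=-5) [463.787 315.994   8.   ] [np.float64(147.1), np.float64(198.3), np.float64(147.1), np.float64(198.0)]
 yaw stand -0.20527201592496538
 stand origin [464.806 320.889   8.   ]
 tab [544.102 333.674  26.   ]
 tab [397.53  364.488  26.   ]
rack [509.025  61.539   8.   ] [np.float64(122.1), np.float64(158.8), np.float64(124.9), np.float64(161.3)]
 yaw rack 0.19194371054097542
low [ 433.729 -266.897   12.   ] [np.float64(258.9), np.float64(98.3), np.float64(257.4), np.float64(96.9)]
 yaw low 1.5041521131342135
 target [ 428.402 -346.72    12.   ]
board top z158 [598.867 112.488 158.   ] [383.66  73.42 158.  ] [491.264  92.954 158.   ] 218.7241563119448 0.1795805278157373
tri (array([597.353, 112.609, 154.845]), np.float64(4.409192661537863))
tri (array([382.474,  73.428, 152.333]), np.float64(2.991327276483227))
shaker top [485.096 350.029  96.   ] (array([483.173, 350.474,  94.809]), np.float64(4.159268830743223))
shaker top 0.92 169 194 205 224
shaker top 0.64 218 240 184 204
shaker top 0.58 174 198 167 188
shaker side 0.92 333 354 273 312
shaker side 0.91 306 326 241 276
shaker side 0.81 289 310 273 312
other_shaker top 0.94 413 437 191 211
other_shaker side 0.66 307 321 160 178
shaker base z8 [483.991 345.311   8.   ]
```

```bash
cat > plan.py <<'E'
from h import *
def down(yaw): return R.from_euler("z",yaw)*R.from_rotvec([np.pi,0,0])
def plan(wps,start=None):
    """wps: (name,pos,Rot); prints scaled rows per call, propagating rounding"""
    if start is None:
        s=robot.observe();q=s["tool_rot"];start=(np.array(s["eef_pos"]),R.from_quat([q[1],q[2],q[3],q[0]]))
    p,r=start
    for n,P,Q in wps:
        P=np.array(P,float)
        for k in range(9):
            d=r.inv().apply(P-p)/120; t=(r.inv()*Q).as_rotvec()/.5
            m=max(abs(d).max(),abs(t).max(),1e-9); f=int(np.ceil(m-.02)) or 1
            row=np.clip(np.round(np.r_[d,t]/f,2),-1,1)
            rows=max(np.linalg.norm(row[:3])*120/62.5,np.degrees(np.linalg.norm(row[3:])*.5)/10.7)
            p=p+r.apply(row[:3]*120); r=r*R.from_rotvec(row[3:]*.5)
            print(n,",".join(f"{v:g}" for v in row),f"  min rows {rows:.1f}")
            if f==1: break
    print("end",p.round(1),r.as_matrix().round(3).tolist())
E
python3 - <<'E'
from plan import *
D=down(np.pi/2)
plan([("up",[300,-450,290],down(.35)),("mid",[430,-200,290],D),("mid2",[470,100,290],D),("over",[485,348,220],D),("pre",[485,348,130],D),("grasp",[485,348,44],D)])
E
```

```text
up 0.54,-0.42,-0.4,0,-0,-0   min rows 1.5
up 0.54,-0.41,-0.4,0,-0,-0.01   min rows 1.5
mid 0.58,-0.53,-0,0,0,-0.81   min rows 2.2
mid 0.74,-0.26,-0,0,0,-0.81   min rows 2.2
mid 0.77,0.05,-0,0,0,-0.82   min rows 2.2
mid2 0.83,0.11,-0,0,0,0   min rows 1.6
mid2 0.84,0.12,-0,0,0,0   min rows 1.6
mid2 0.83,0.11,-0,0,0,0   min rows 1.6
over 0.69,0.04,0.19,0,0,0   min rows 1.4
over 0.69,0.04,0.2,0,0,0   min rows 1.4
over 0.69,0.05,0.19,0,0,0   min rows 1.4
pre -0,-0,0.75,0,0,0   min rows 1.4
grasp -0,-0,0.72,0,0,0   min rows 1.4
end [485.2 348.1  43.8] [[-0.001, 1.0, 0.0], [1.0, 0.001, -0.0], [-0.0, 0.0, -1.0]]
```

```bash
H="python3 -m handwheel"
$H '[[0.54,-0.42,-0.4,0,0,0,-1],[0.54,-0.42,-0.4,0,0,0,-1]]' 40
$H '[[0.54,-0.41,-0.4,0,0,-0.01,-1],[0.54,-0.41,-0.4,0,0,-0.01,-1]]'
$H '[[0.58,-0.53,0,0,0,-0.81,-1],[0.58,-0.53,0,0,0,-0.81,-1],[0.58,-0.53,0,0,0,-0.81,-1]]'
$H '[[0.74,-0.26,0,0,0,-0.81,-1],[0.74,-0.26,0,0,0,-0.81,-1],[0.74,-0.26,0,0,0,-0.81,-1]]'
$H '[[0.77,0.05,0,0,0,-0.82,-1],[0.77,0.05,0,0,0,-0.82,-1],[0.77,0.05,0,0,0,-0.82,-1]]'
$H '[[0.83,0.11,0,0,0,0,-1],[0.83,0.11,0,0,0,0,-1]]'
$H '[[0.84,0.12,0,0,0,0,-1],[0.84,0.12,0,0,0,0,-1]]'
$H '[[0.83,0.11,0,0,0,0,-1],[0.83,0.11,0,0,0,0,-1]]'
$H '[[0.69,0.04,0.19,0,0,0,-1],[0.69,0.04,0.19,0,0,0,-1]]'
$H '[[0.69,0.04,0.2,0,0,0,-1],[0.69,0.04,0.2,0,0,0,-1]]'
$H '[[0.69,0.05,0.19,0,0,0,-1],[0.69,0.05,0.19,0,0,0,-1],[0.69,0.05,0.19,0,0,0,-1]]'
python3 -c "
from plan import *
print(robot.observe()['joint_positions'])
D=down(np.pi/2)
plan([('pre',[485,348,130],D),('grasp',[485,348,44],D)])"
```

```text
clock: 1.6
eef_pos: [258.2, -516.8, 243.4]
tool_rot: [0.001, 0.985, 0.173, 0.001]
wrist_force: [0.4, 0.2, -0.4]
opening: 1.001
grasp_force: 0.0
clock: 1.85
eef_pos: [302.6, -448.1, 291.9]
tool_rot: [0.001, 0.984, 0.176, 0.001]
wrist_force: [-0.9, 0.9, 0.1]
opening: 1.003
grasp_force: 0.0
clock: 2.22
eef_pos: [345.5, -364.2, 290.4]
tool_rot: [0.0, 0.928, 0.373, 0.0]
wrist_force: [-0.4, -0.4, -0.3]
opening: 1.001
grasp_force: 0.0
clock: 2.6
eef_pos: [387.9, -281.5, 290.1]
tool_rot: [0.0, 0.835, 0.55, 0.0]
wrist_force: [0.0, -0.3, -0.5]
opening: 0.994
grasp_force: 0.0
clock: 2.98
eef_pos: [429.8, -199.9, 289.9]
tool_rot: [0.0, 0.706, 0.708, 0.0]
wrist_force: [-0.8, -0.9, -0.2]
opening: 1.001
grasp_force: 0.0
clock: 3.22
eef_pos: [442.3, -100.9, 289.9]
tool_rot: [0.0, 0.709, 0.706, 0.0]
wrist_force: [-0.1, -0.6, 0.2]
opening: 0.999
grasp_force: 0.0
clock: 3.48
eef_pos: [457.0, 0.3, 290.0]
tool_rot: [0.0, 0.708, 0.706, 0.0]
wrist_force: [-0.6, -0.9, 0.2]
opening: 1.0
grasp_force: 0.0
clock: 3.72
eef_pos: [470.4, 99.9, 290.0]
tool_rot: [0.0, 0.708, 0.706, 0.0]
wrist_force: [1.1, -0.8, -0.2]
opening: 1.001
grasp_force: 0.0
clock: 3.98
eef_pos: [474.8, 183.4, 266.2]
tool_rot: [-0.0, 0.708, 0.707, -0.0]
wrist_force: [0.4, -1.0, -0.7]
opening: 1.0
grasp_force: 0.0
clock: 4.22
eef_pos: [479.8, 265.8, 241.6]
tool_rot: [-0.001, 0.708, 0.706, -0.001]
wrist_force: [-0.1, 0.3, -0.0]
opening: 1.004
grasp_force: 0.0
clock: 4.6
eef_pos: [485.9, 347.5, 218.6]
tool_rot: [-0.0, 0.708, 0.707, -0.001]
wrist_force: [0.3, -0.2, -0.8]
opening: 1.002
grasp_force: 0.0
[ 0.01158601  0.40074859 -0.92701235  1.46122341  0.31894124  1.44038548
 -0.92054802]
pre 0,-0.01,0.74,-0,0,-0   min rows 1.4
grasp 0.01,0.01,0.71,-0,0,-0   min rows 1.4
end [485.5 348.6  44.6] [[0.002, 1.0, -0.002], [1.0, -0.002, -0.001], [-0.001, -0.002, -1.0]]
```

```bash
H="python3 -m handwheel"
$H '[[0,-0.01,0.74,0,0,0,-1],[0,-0.01,0.74,0,0,0,-1]]' 40
$H '[[0.01,0.01,0.4,0,0,0,-1],[0.01,0.01,0.71,0,0,0,-1],[0.01,0.01,0.71,0,0,0,-1]]'
$H '[[0,0,0,0,0,0,1],[0,0,0,0,0,0,1],[0,0,0,0,0,0,1],[0,0,0,0,0,0,1],[0,0,0,0,0,0,1],[0,0,0,0,0,0,1]]' 40
$H '[[0,0,-0.3,0,0,0,1],[0,0,-0.6,0,0,0,1],[0,0,-1,0,0,0,1],[0,0,-1,0,0,0,1]]'
python3 -c "
from plan import *
D=down(np.pi/2)
c=cam('side'); cv2.imwrite('pics/s1.png',cv2.resize(c['frame'][130:330,200:440,::-1],None,fx=3,fy=3))
plan([('up',[470,280,290],D),('mid',[450,0,290],D),('low',[429,-347,230],D),('low',[429,-347,50],D)])"
```

```text
clock: 4.85
eef_pos: [485.1, 343.9, 128.3]
tool_rot: [0.001, 0.709, 0.705, -0.002]
wrist_force: [-0.3, -0.2, -0.2]
opening: 0.999
grasp_force: 0.0
clock: 5.22
eef_pos: [485.5, 345.3, 43.8]
tool_rot: [0.0, 0.708, 0.706, -0.003]
wrist_force: [-0.4, -0.2, 0.2]
opening: 0.998
grasp_force: 0.0
clock: 5.98
eef_pos: [485.9, 350.3, 49.1]
tool_rot: [0.001, 0.707, 0.707, 0.001]
wrist_force: [-3.9, -3.6, 15.7]
opening: 0.473
grasp_force: 35.8
clock: 6.48
eef_pos: [486.7, 351.2, 171.0]
tool_rot: [0.001, 0.707, 0.707, 0.004]
wrist_force: [0.2, 0.7, -0.5]
opening: 0.001
grasp_force: 0.0
up -0.58,-0.13,-1,0.01,-0,0   min rows 2.2
mid -0.78,-0.06,-0.01,-0,-0,0   min rows 1.5
mid -0.78,-0.05,-0,-0,-0,0   min rows 1.5
mid -0.78,-0.06,-0.01,-0,-0,0   min rows 1.5
low -0.96,-0.06,0.17,-0,-0,0   min rows 1.9
low -0.96,-0.06,0.16,-0,-0,0   min rows 1.9
low -0.97,-0.06,0.17,-0,-0,0   min rows 1.9
low -0,0,0.75,-0,-0,0   min rows 1.4
low -0,0.01,0.75,-0,-0,0   min rows 1.4
end [ 429.5 -346.9   49.7] [[-0.001, 1.0, -0.001], [1.0, 0.001, 0.002], [0.002, -0.001, -1.0]]
```

View pics/s1.png

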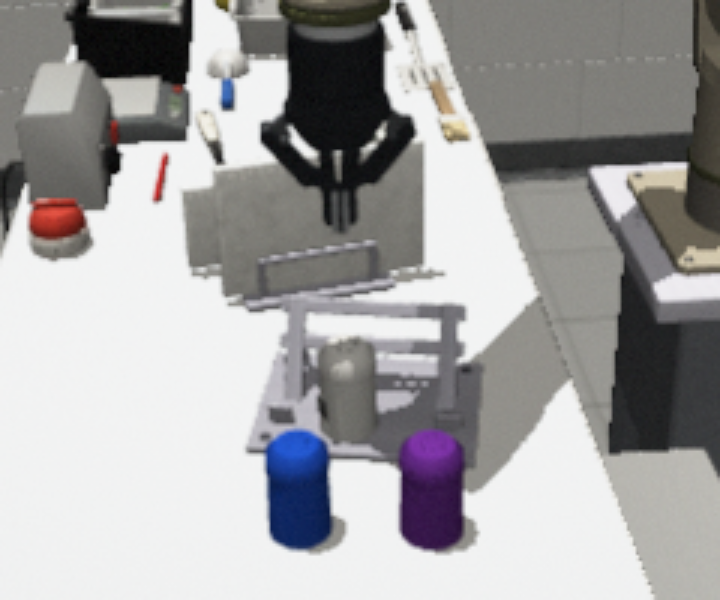

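The fingers are empty; the shaker is still standing on the stand at about (316,260) px. The grip was on its dome, so I'll regrasp lower after re-measuring.

```bash
python3 -c "
from plan import *
S=cam('side');P=robot.silhouettes('side','shaker')
for r in P:
    ys,xs=np.where(r['region']); cx=(xs.min()+xs.max()+1)/2
    g=np.sum(r['region'],1); g=g[g>0]
    o=atz(ray(S,[(ys.max()+1)/400,cx/640]),8)
    print(round(r['p'],2),cx,ys.min(),ys.max(),'front foot',o.round(1),'widths',g.tolist())
for p in robot.place_of('side','shaker'): print(round(p['p'],2),atz(ray(S,p['position']),8).round(1))
for p in robot.place_of('top','shaker'): print('top',round(p['p'],2),np.array(p['position'])*[400,640])
"
```

```text
0.91 299.5 273 313 front foot [533.4 508.4   8. ] widths [10, 13, 16, 18, 19, 21, 21, 21, 21, 22, 23, 23, 23, 23, 23, 23, 22, 21, 22, 22, 22, 22, 22, 22, 22, 22, 22, 22, 22, 22, 22, 22, 22, 22, 21, 21, 20, 18, 16, 13, 8]
0.88 343.5 272 313 front foot [431.  518.5   8. ] widths [6, 12, 14, 16, 18, 20, 21, 22, 22, 22, 22, 22, 23, 23, 22, 22, 22, 21, 21, 21, 21, 21, 21, 21, 21, 21, 21, 21, 21, 22, 22, 23, 23, 23, 23, 22, 22, 21, 19, 17, 14, 8]
0.79 316.0 241 276 front foot [484.9 373.2   8. ] widths [7, 12, 14, 17, 18, 20, 20, 21, 21, 21, 21, 21, 21, 21, 22, 21, 21, 21, 21, 21, 22, 22, 22, 21, 21, 21, 21, 20, 20, 20, 19, 18, 17, 15, 13, 9]
0.96 [480.7 349.8   8. ]
0.91 [527.8 475.3   8. ]
0.75 [434.1 494.5   8. ]
0.46 [485.4 -49.    8. ]
top 0.87 [195.92  233.984]
top 0.86 [217.72  188.032]
```

```bash
H="python3 -m handwheel"
$H '[[0,0,0,0,0,0,-1],[0,0,0,0,0,0,-1],[0,0,0,0,0,0,-1],[0,0,0,0,0,0,-1],[0,0,0,0,0,0,-1]]' 40
python3 -c "
from plan import *
D=down(np.pi/2);print(robot.observe()['opening'],robot.observe()['eef_pos'])
plan([('pre',[485,347.5,100],D),('g',[485,347.5,31],D)])"
```

```text
clock: 7.35
eef_pos: [485.1, 349.3, 166.2]
tool_rot: [0.0, 0.707, 0.707, -0.0]
wrist_force: [0.9, -1.0, -0.4]
opening: 0.997
grasp_force: 0.0
0.9969797893964151 [485.14238525 349.32862247 166.18560015]
pre -0.02,-0,0.55,0,0,0   min rows 1.1
g 0,-0,0.58,0,0,0   min rows 1.1
end [485.2 346.9  30.6] [[-0.001, 1.0, 0.0], [1.0, 0.001, -0.0], [-0.0, 0.0, -1.0]]
```

```bash
H="python3 -m handwheel"
$H '[[-0.02,0,0.55,0,0,0,-1],[-0.02,0,0.55,0,0,0,-1]]' 40
$H '[[0,0,0.3,0,0,0,-1],[0,0,0.58,0,0,0,-1],[0,0,0.58,0,0,0,-1]]'
$H '[[0,0,0,0,0,0,1],[0,0,0,0,0,0,1],[0,0,0,0,0,0,1],[0,0,0,0,0,0,1],[0,0,0,0,0,0,1],[0,0,0,0,0,0,1]]' 40
$H '[[0,0,-0.1,0,0,0,1],[0,0,-0.2,0,0,0,1],[0,0,-0.2,0,0,0,1]]'
```

```text
clock: 7.6
eef_pos: [483.3, 344.7, 96.8]
tool_rot: [-0.0, 0.707, 0.707, -0.003]
wrist_force: [-0.4, -0.1, 1.2]
opening: 0.997
grasp_force: 0.0
clock: 7.98
eef_pos: [484.6, 346.5, 30.4]
tool_rot: [-0.0, 0.707, 0.707, -0.001]
wrist_force: [0.5, 0.7, 1.1]
opening: 0.995
grasp_force: 0.0
clock: 8.72
eef_pos: [486.3, 347.8, 33.0]
tool_rot: [0.001, 0.707, 0.707, 0.001]
wrist_force: [-2.2, -1.3, 9.1]
opening: 0.56
grasp_force: 40.1
clock: 9.1
eef_pos: [485.8, 347.4, 56.1]
tool_rot: [0.0, 0.707, 0.707, 0.001]
wrist_force: [0.2, -0.2, -1.5]
opening: 0.559
grasp_force: 40.9
```

```bash
python3 -c "
from plan import *
D=down(np.pi/2)
plan([('up',[485,347,170],D),('up2',[470,280,280],D),('mid',[450,0,280],D),('low',[429,-347,250],D),('low',[429,-347,70],D),('set',[429,-347,39],D)])"
```

```text
up -0,-0.01,-0.95,0,-0,0   min rows 1.8
up2 -0.56,-0.12,-0.92,0,-0,0   min rows 2.1
mid -0.78,-0.06,0,0,-0,0   min rows 1.5
mid -0.78,-0.05,0,0,-0,0   min rows 1.5
mid -0.77,-0.06,0,0,-0,0   min rows 1.5
low -0.96,-0.06,0.08,0,-0,0   min rows 1.9
low -0.97,-0.06,0.08,0,-0,0   min rows 1.9
low -0.96,-0.06,0.09,0,-0,0   min rows 1.9
low -0,0,0.75,0,-0,0   min rows 1.4
low -0.01,0,0.75,0,-0,0   min rows 1.4
set 0,0,0.26,0,-0,0   min rows 0.5
end [ 428.9 -347.4   38.4] [[-0.001, 1.0, 0.002], [1.0, 0.001, 0.001], [0.001, 0.002, -1.0]]
```

```bash
H="python3 -m handwheel"
$H '[[0,-0.01,-0.3,0,0,0,1],[0,-0.01,-0.65,0,0,0,1],[0,-0.01,-0.95,0,0,0,1]]' | grep eef
$H '[[-0.3,-0.06,-0.5,0,0,0,1],[-0.56,-0.12,-0.92,0,0,0,1],[-0.56,-0.12,-0.92,0,0,0,1]]' | grep eef
$H '[[-0.4,-0.03,0,0,0,0,1],[-0.78,-0.06,0,0,0,0,1]]' | grep eef
$H '[[-0.4,-0.03,0,0,0,0,1],[-0.78,-0.05,0,0,0,0,1]]' | grep eef
$H '[[-0.4,-0.03,0,0,0,0,1],[-0.77,-0.06,0,0,0,0,1]]' | grep eef
$H '[[-0.4,-0.03,0.04,0,0,0,1],[-0.8,-0.05,0.06,0,0,0,1],[-0.96,-0.06,0.08,0,0,0,1]]'|grep eef
$H '[[-0.4,-0.03,0.04,0,0,0,1],[-0.8,-0.05,0.06,0,0,0,1],[-0.97,-0.06,0.08,0,0,0,1]]'|grep eef
$H '[[-0.4,-0.03,0.04,0,0,0,1],[-0.8,-0.05,0.06,0,0,0,1],[-0.96,-0.06,0.09,0,0,0,1],[-0.96,-0.06,0.09,0,0,0,1]]'
python3 -c "
from plan import *
S=cam('side');D=down(np.pi/2)
for p in robot.place_of('side','shaker')+robot.silhouettes('side','shaker'): print(round(p['p'],2),np.array(p['position'])*[400,640])
T=cam('top');o=np.vstack([cv2.resize(c['frame'][a:a+90,b:b+200,::-1],None,fx=3.3,fy=3.3) for c,a,b in((S,120,220),(T,165,380))]);cv2.imwrite('pics/s2.png',o)
plan([('low',[429,-347,70],D),('set',[429,-347,39],D)])"
```

```text
eef_pos: [483.9, 346.9, 169.9]
eef_pos: [471.0, 278.7, 282.7]
eef_pos: [461.9, 185.2, 278.0]
eef_pos: [455.9, 90.9, 278.1]
eef_pos: [448.8, -1.5, 278.2]
eef_pos: [441.5, -117.6, 268.2]
eef_pos: [434.8, -233.3, 258.7]
clock: 11.85
eef_pos: [428.3, -346.4, 248.0]
tool_rot: [-0.001, 0.707, 0.707, 0.0]
wrist_force: [-0.4, 1.4, -1.1]
opening: 0.562
grasp_force: 41.0
0.94 [306.12  343.616]
0.65 [304.12  300.224]
0.56 [114.2 318.4]
0.9 [292.88  299.904]
0.82 [294.32  344.704]
0.6 [103.92  315.392]
0.53 [173.92  326.784]
0.2 [204.    266.112]
low -0.01,-0,0.75,0,0,0   min rows 1.4
low -0.01,-0,0.75,0,0,0.01   min rows 1.4
set 0,-0,0.25,0,0,-0   min rows 0.5
end [ 429.3 -347.3   39.4] [[0.001, 1.0, 0.001], [1.0, -0.001, -0.0], [-0.0, 0.001, -1.0]]
```

View pics/s2.png

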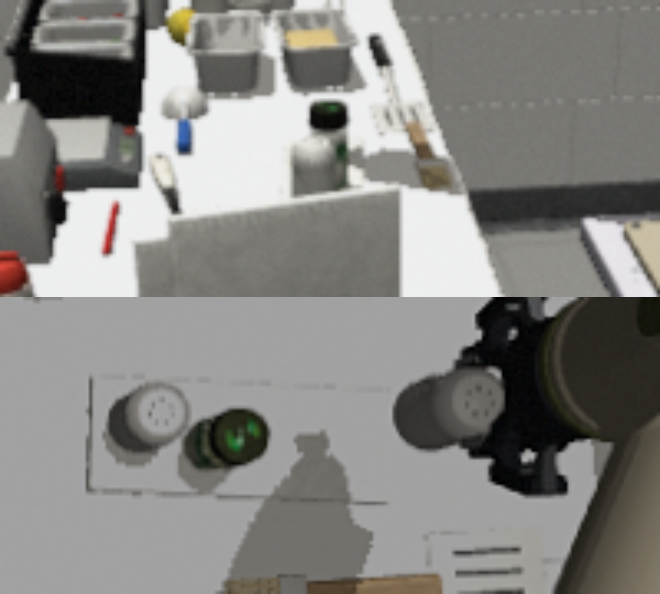

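The shaker is held above the board's empty end (top view base near (511,203), top near (524,197)). I'll check tilt and base height by projection.

```bash
python3 -c "
from plan import *
S=cam('side');T=cam('top')
for z in (223,311): print(z,project(T,[428.5,-346.5,z]),project(S,[428.5,-346.5,z]))
for r in robot.silhouettes('side','shaker'):
    ys,xs=np.where(r['region'])
    if ys.max()<160: print(xs.min(),xs.max(),ys.min(),ys.max())
"
```

```text
223 (np.float64(510.9731411501929), np.float64(201.38970731555816)) (np.float64(315.74351945922655), np.float64(115.76938477324796))
311 (np.float64(527.1125872552342), np.float64(197.1274833830432)) (np.float64(315.1637031482604), np.float64(92.84106382802315))
309 323 92 116
```

```bash
H="python3 -m handwheel"
$H '[[-0.01,0,0.4,0,0,0,1],[-0.01,0,0.75,0,0,0,1]]'|grep eef
$H '[[-0.01,0,0.35,0,0,0.01,1],[-0.01,0,0.65,0,0,0.01,1],[-0.01,0,0.75,0,0,0.01,1]]'|grep eef
$H '[[0,0,0.1,0,0,0,1],[0,0,0.18,0,0,0,1],[0,0,0.23,0,0,0,1],[0,0,0.25,0,0,0,1],[0,0,0.26,0,0,0,1]]'
$H '[[0,0,0,0,0,0,-1],[0,0,0,0,0,0,-1],[0,0,0,0,0,0,-1],[0,0,0,0,0,0,-1],[0,0,0,0,0,0,-1]]'
$H '[[0,0,-0.2,0,0,0,-1],[0,0,-0.5,0,0,0,-1],[0,0,-1,0,0,0,-1],[0,0,-1,0,0,0,-1]]'
python3 -c "
from plan import *
S=cam('side');T=cam('top')
for p in robot.place_of('side','shaker'): print(round(p['p'],2),np.array(p['position'])*[400,640],atz(ray(S,p['position']),12).round(1))
for p in robot.place_of('top','shaker'): print('top',round(p['p'],2),np.array(p['position'])*[400,640],atz(ray(T,p['position']),12).round(1))
o=np.vstack([cv2.resize(c['frame'][a:a+90,b:b+200,::-1],None,fx=3.3,fy=3.3) for c,a,b in((S,110,220),(T,165,380))]);cv2.imwrite('pics/s3.png',o)
b=down(np.pi+.186);B=np.array([491,93.,0])
D=down(np.pi/2)
plan([('up',[440,-250,270],D),('over',B+[0,0,270],b),('g',B+[0,0,117],b)])
"
```

```text
eef_pos: [428.4, -347.7, 158.2]
eef_pos: [427.4, -348.1, 67.3]
clock: 13.45
eef_pos: [428.4, -349.3, 38.1]
tool_rot: [0.0, 0.709, 0.706, 0.0]
wrist_force: [0.7, -0.5, -1.9]
opening: 0.56
grasp_force: 41.0
clock: 14.08
eef_pos: [428.3, -349.2, 37.9]
tool_rot: [0.0, 0.708, 0.706, -0.0]
wrist_force: [0.3, 0.6, 0.4]
opening: 1.0
grasp_force: 0.0
clock: 14.58
eef_pos: [430.6, -350.7, 162.8]
tool_rot: [0.004, 0.708, 0.706, 0.0]
wrist_force: [-0.3, -0.4, -0.9]
opening: 1.004
grasp_force: 0.0
0.85 [306.88  300.672] [529.7 488.8  12. ]
0.77 [307.2   342.976] [429.8 499.8  12. ]
0.61 [164.4 320. ] [ 414.9 -364.7   12. ]
top 0.96 [219.8   187.776] [419.6 474.3  12. ]
top 0.64 [177.2   189.632] [539.6 470.2  12. ]
top 0.59 [208.68  483.712] [ 430.2 -355.4   12. ]
up 0.82,0.1,-0.94,-0,-0,-0.01   min rows 2.4
over 0.72,0.11,-0,-0,-0,-0.88   min rows 2.4
over 0.6,0.4,-0,0,-0,-0.88   min rows 2.4
over 0.37,0.62,-0,0,-0,-0.88   min rows 2.4
over 0.08,0.72,-0,0,-0,-0.87   min rows 2.3
g 0,-0,0.64,0,-0,-0   min rows 1.2
g 0,-0,0.63,0,-0,-0   min rows 1.2
end [490.9  93.3 117.4] [[-0.983, -0.184, -0.001], [-0.184, 0.983, 0.001], [0.001, 0.001, -1.0]]
```

View pics/s3.png

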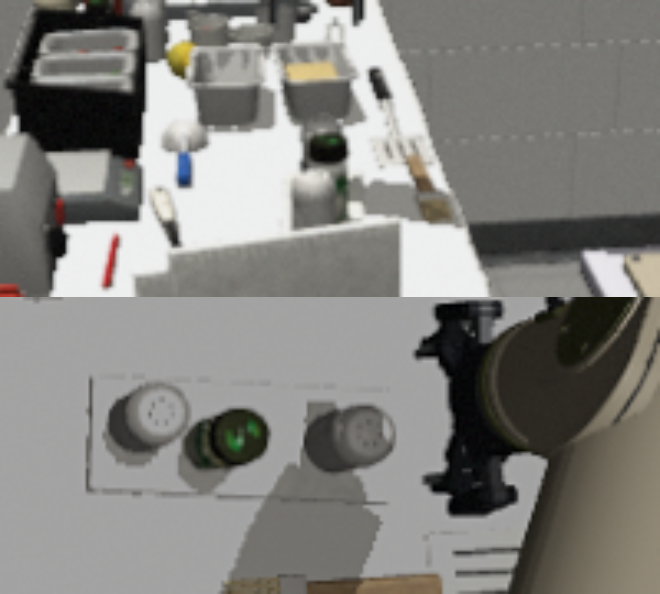

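The shaker stands upright on the empty end (top view at about (490,208)); jar and other shaker are unmoved. Next, the board.

```bash
H="python3 -m handwheel"
$H '[[0.2,0.05,-0.5,0,0,-0.01,-1],[0.5,0.1,-0.94,0,0,-0.01,-1],[0.82,0.1,-0.94,0,0,-0.01,-1],[0.82,0.1,-0.94,0,0,-0.01,-1]]' 80|grep eef
$H '[[0.72,0.11,0,0,0,-0.88,-1],[0.72,0.11,0,0,0,-0.88,-1],[0.72,0.11,0,0,0,-0.88,-1]]'|grep eef
$H '[[0.6,0.4,0,0,0,-0.88,-1],[0.6,0.4,0,0,0,-0.88,-1],[0.6,0.4,0,0,0,-0.88,-1]]'|grep eef
$H '[[0.37,0.62,0,0,0,-0.88,-1],[0.37,0.62,0,0,0,-0.88,-1],[0.37,0.62,0,0,0,-0.88,-1]]'|grep eef
$H '[[0.08,0.72,0,0,0,-0.87,-1],[0.08,0.72,0,0,0,-0.87,-1],[0.08,0.72,0,0,0,-0.87,-1],[0.08,0.72,0,0,0,-0.87,-1]]'
python3 -c "
from plan import *
b=down(np.pi+.183);B=np.array([491,93.,0])
print(robot.observe()['joint_positions'])
plan([('g',B+[0,0,180],b),('g',B+[0,0,120],b)])
"
```

```text
eef_pos: [441.4, -247.7, 270.5]
eef_pos: [453.7, -162.7, 269.4]
eef_pos: [466.3, -77.2, 269.4]
eef_pos: [479.3, 8.5, 269.3]
clock: 16.9
eef_pos: [491.4, 92.3, 269.3]
tool_rot: [-0.001, -0.092, 0.996, 0.0]
wrist_force: [0.3, -0.6, -0.7]
opening: 0.999
grasp_force: 0.0
[ 0.52181323  0.08590759 -0.83596471  1.62318893  0.0631828   1.46299254
  1.4357257 ]
g 0,0.01,0.74,0,-0,0   min rows 1.4
g -0,-0,0.5,0,-0,0   min rows 1.0
end [490.9  93.5 120.5] [[-0.983, -0.183, -0.002], [-0.183, 0.983, 0.0], [0.002, 0.001, -1.0]]
```

```bash
H="python3 -m handwheel"
$H '[[0,0.01,0.4,0,0,0,-1],[0,0.01,0.74,0,0,0,-1],[0,0.01,0.74,0,0,0,-1]]' 80|grep eef
$H '[[0,0,0.25,0,0,0,-1],[0,0,0.5,0,0,0,-1],[0,0,0.5,0,0,0,-1]]'|grep eef
$H '[[0,0,0,0,0,0,1],[0,0,0,0,0,0,1],[0,0,0,0,0,0,1],[0,0,0,0,0,0,1],[0,0,0,0,0,0,1],[0,0,0,0,0,0,1],[0,0,0,0,0,0,1],[0,0,0,0,0,0,1]]' 80
$H '[[0,0,-0.1,0,0,0,1],[0,0,-0.2,0,0,0,1],[0,0,-0.2,0,0,0,1]]'
```

```text
eef_pos: [489.5, 92.8, 179.1]
eef_pos: [491.0, 93.5, 121.7]
clock: 18.65
eef_pos: [491.4, 94.1, 121.8]
tool_rot: [0.0, -0.092, 0.996, -0.0]
wrist_force: [-0.9, 0.3, 0.3]
opening: -0.001
grasp_force: 0.0
clock: 19.02
eef_pos: [492.2, 94.3, 147.2]
tool_rot: [0.001, -0.092, 0.996, -0.0]
wrist_force: [0.3, -0.4, -0.1]
opening: -0.0
grasp_force: 0.0
```

```bash
python3 -c "
from plan import *
S=cam('side');T=cam('top')
o=np.vstack([cv2.resize(c['frame'][a:a+90,b:b+200,::-1],None,fx=3.3,fy=3.3) for c,a,b in((S,145,220),(T,135,240))]);cv2.imwrite('pics/s4.png',o)
"
```

```text
(no output)
```

View pics/s4.png

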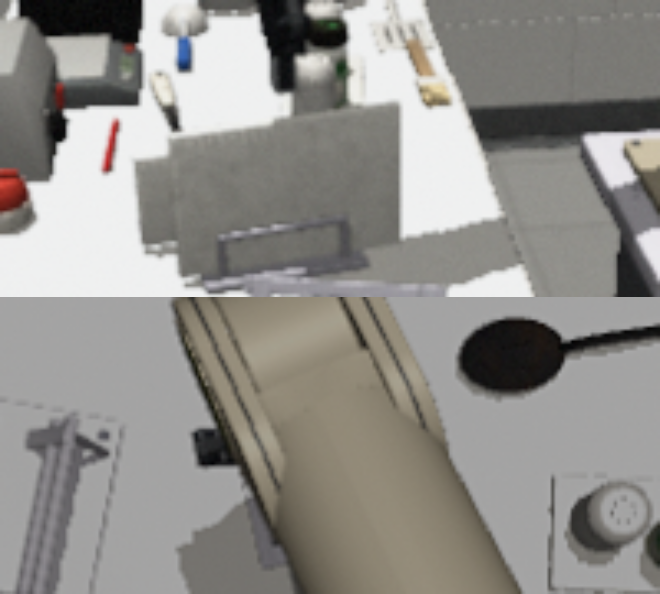

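```bash
python3 -c "
from plan import *
S=cam('side');T=cam('top')
print(robot.observe()['eef_pos'],project(S,robot.observe()['eef_pos']))
for z in (106,158): print(z,[np.round(project(S,[x,y,z]),1) for x,y in((598.9,112.5),(383.7,73.4))], [np.round(project(T,[x,y,z]),1) for x,y in((598.9,112.5),(383.7,73.4))])
for n in('board_middle','narrow_board','rack'):
  for r in robot.silhouettes('side',n):
    ys,xs=np.where(r['region']); print(n,round(r['p'],2),xs.min(),xs.max(),ys.min(),ys.max(),r['region'].sum())
"
```

```text
[491.1794943   94.00404454 145.544828  ] (np.float64(306.2018733033894), np.float64(184.1001043345794))
106 [array([271.5, 200.4]), array([340.5, 190.8])] [array([316., 146.]), array([333.3, 227.7])]
158 [array([270.3, 184.9]), array([340.5, 175.7])] [array([316. , 141.4]), array([334. , 226.6])]
board_middle 0.97 272 342 175 229 3097
narrow_board 0.82 263 272 192 217 225
rack 0.74 282 330 210 232 360
rack 0.39 314 325 151 176 185
```

```bash
python3 -c "
from plan import *
S=cam('side');print(robot.pinch_z)
for z in (171,181,191,201,211): print(z,project(S,[486,350,z]))
for z in (145,155,165,175,185): print(z,project(S,[491,94,z]))
f=S['frame'].astype(int).sum(2)
for y in range(150,192): print(y,f[y,298:316].tolist()) if y%2 else 0
"
```

```text
18.700000000000003
171 (np.float64(313.28685838082623), np.float64(218.83864239888106))
181 (np.float64(313.17722325307375), np.float64(215.36508927778303))
191 (np.float64(313.066651285215), np.float64(211.86224135095767))
201 (np.float64(312.95512868578965), np.float64(208.32967162850338))
211 (np.float64(312.84264136597375), np.float64(204.76694395680676))
145 (np.float64(306.2669382356497), np.float64(184.25790743459987))
155 (np.float64(306.1522062188619), np.float64(181.28346879509854))
165 (np.float64(306.0366343435813), np.float64(178.28805495216213))
175 (np.float64(305.92021205615674), np.float64(175.27140905179309))
185 (np.float64(305.80292861150934), np.float64(172.23326962994352))
151 [630, 246, 49, 50, 41, 44, 125, 156, 95, 103, 120, 153, 169, 146, 110, 68, 125, 182]
153 [678, 408, 54, 37, 64, 53, 49, 49, 45, 57, 68, 88, 89, 78, 51, 31, 53, 92]
155 [712, 549, 36, 48, 49, 49, 34, 33, 39, 40, 66, 83, 90, 52, 40, 38, 48, 50]
157 [719, 707, 560, 147, 39, 37, 50, 36, 27, 49, 26, 51, 33, 42, 52, 74, 50, 48]
159 [719, 719, 621, 223, 34, 27, 42, 45, 42, 45, 51, 62, 35, 26, 107
[... 808 characters left out ...]
 310, 322, 321, 306, 305, 314, 317]
179 [719, 719, 718, 719, 721, 719, 711, 705, 720, 666, 453, 310, 336, 346, 353, 368, 371, 388]
181 [718, 718, 715, 714, 659, 504, 462, 397, 416, 413, 412, 409, 397, 394, 388, 399, 387, 388]
183 [535, 524, 505, 477, 440, 415, 378, 379, 379, 375, 378, 377, 373, 378, 370, 362, 352, 366]
185 [385, 402, 398, 384, 396, 395, 382, 384, 374, 382, 378, 361, 369, 362, 364, 362, 358, 357]
187 [383, 383, 388, 369, 370, 378, 372, 367, 367, 373, 365, 364, 371, 377, 376, 374, 365, 364]
189 [376, 370, 367, 360, 366, 367, 374, 362, 360, 370, 356, 362, 364, 369, 374, 370, 365, 361]
191 [371, 374, 371, 370, 364, 365, 371, 359, 372, 366, 366, 367, 368, 369, 366, 358, 361, 357]
```

The true fingertips sit about 36 mm above the reported TCP: in the side view the tip is at row 173, where row 184 was expected. This held at both places checked and explains the high shaker grip. I'll compensate for it.

```bash
H="python3 -m handwheel"
$H '[[0,0,0,0,0,0,-1],[0,0,0,0,0,0,-1],[0,0,0,0,0,0,-1],[0,0,0,0,0,0,-1],[0,0,0,0,0,0,-1],[0,0,0,0,0,0,-1]]' 80|grep -E "eef|opening"
$H '[[0,0,0.2,0,0,0,-1],[0,0,0.4,0,0,0,-1],[0,0,0.52,0,0,0,-1],[0,0,0.52,0,0,0,-1]]'
$H '[[0,0,0,0,0,0,1],[0,0,0,0,0,0,1],[0,0,0,0,0,0,1],[0,0,0,0,0,0,1],[0,0,0,0,0,0,1],[0,0,0,0,0,0,1],[0,0,0,0,0,0,1],[0,0,0,0,0,0,1]]' 80
$H '[[0,0,-0.1,0,0,0,1],[0,0,-0.2,0,0,0,1],[0,0,-0.2,0,0,0,1]]'
```

```text
eef_pos: [491.4, 94.1, 145.8]
opening: 1.002
clock: 20.68
eef_pos: [490.8, 94.1, 82.8]
tool_rot: [-0.001, -0.093, 0.996, 0.0]
wrist_force: [0.4, -0.4, 1.0]
opening: 1.003
grasp_force: 0.0
clock: 21.68
eef_pos: [491.6, 94.3, 83.8]
tool_rot: [0.0, -0.092, 0.996, -0.0]
wrist_force: [-1.2, -0.4, 5.6]
opening: 0.127
grasp_force: 79.3
clock: 22.05
eef_pos: [492.0, 94.1, 108.4]
tool_rot: [0.001, -0.092, 0.996, -0.0]
wrist_force: [0.5, -0.3, -5.0]
opening: 0.128
grasp_force: 78.2
```

```bash
cat >> plan.py <<'E'
YS=-.205;O=np.array([465,320.3,0])
def stand(p): return O+R.from_euler("z",YS).apply(p)
def lean(a): return R.from_euler("z",YS)*R.from_euler("x",a)*down(np.pi)
E
python3 -c "
from plan import *
b=down(np.pi+.183)
plan([('up',[491.6,94,240],b),('over',stand([0,-26,240]),lean(0)),('tilt',stand([0,-26,200]),lean(.489))])
"
```

```text
up 0,-0,-0.55,-0,0,0   min rows 1.1
up 0,-0,-0.55,-0,0,0   min rows 1.1
over -0.02,0.85,0,-0,0,0.39   min rows 1.6
over 0.14,0.83,0,0,0,0.39   min rows 1.6
tilt -0,0,0.34,-0.98,0,0   min rows 2.6
end [459.6 294.6 199.5] [[-0.979, 0.179, 0.097], [0.204, 0.864, 0.461], [-0.002, 0.471, -0.882]]
```

```bash
H="python3 -m handwheel"
$H '[[0,0,-0.2,0,0,0,1],[0,0,-0.4,0,0,0,1],[0,0,-0.55,0,0,0,1]]' 80|grep eef
$H '[[0,0,-0.2,0,0,0,1],[0,0,-0.4,0,0,0,1],[0,0,-0.55,0,0,0,1],[0,0,-0.55,0,0,0,1]]' |grep eef
$H '[[0,0.25,0,0,0,0.1,1],[-0.01,0.55,0,0,0,0.25,1],[-0.02,0.85,0,0,0,0.39,1]]' |grep eef
$H '[[0.04,0.3,0,0,0,0.13,1],[0.1,0.6,0,0,0,0.28,1],[0.14,0.83,0,0,0,0.39,1],[0.14,0.83,0,0,0,0.39,1]]' |grep eef
$H '[[0,0,0.1,-0.15,0,0,1],[0,0,0.15,-0.35,0,0,1],[0,0,0.2,-0.55,0,0,1],[0,0,0.27,-0.75,0,0,1],[0,0,0.34,-0.9,0,0,1],[0,0,0.34,-0.98,0,0,1],[0,0,0.34,-0.98,0,0,1]]'
python3 -c "
from plan import *
S=cam('side');T=cam('top')
s=robot.observe();p=np.array(s['eef_pos']);q=s['tool_rot'];r=R.from_quat([q[1],q[2],q[3],q[0]]);print(s['joint_positions'])
# expected board corners (tool frame: board x=+-110 along tool x, up along -z)
o=[]
for c,a,b in((S,150,230),(T,130,200)):
    im=np.ascontiguousarray(c['frame'][:,:,::-1])
    im=cv2.resize(im[a:a+140,b:b+180],None,fx=4,fy=4)
    for x in(-110,110):
        for z in(-75,75):
            for y in(-6,6):
                u,v=project(c,p+r.apply([x,y,z+0.8*-1])); cv2.circle(im,(int((u-b+.5)*4),int((v-a+.5)*4)),3,(0,0,255) if y>0 else (0,200,0),-1)
    o.append(im)
cv2.imwrite('pics/s5.png',np.hstack([cv2.resize(i,(400,311)) for i in o]))
cv2.imwrite('pics/s5side.png',o[0])
"
```

```text
eef_pos: [491.3, 94.1, 174.1]
eef_pos: [491.9, 94.3, 240.2]
eef_pos: [474.3, 195.4, 238.2]
eef_pos: [457.4, 296.9, 238.1]
clock: 24.68
eef_pos: [458.9, 292.5, 197.2]
tool_rot: [0.025, 0.1, 0.965, 0.24]
wrist_force: [-0.1, 1.0, -5.9]
opening: 0.129
grasp_force: 79.5
[ 0.56254817 -0.01268997 -0.91587231  1.93814737 -0.50523407  0.99787658
  1.24374163]
```

View pics/s5.png

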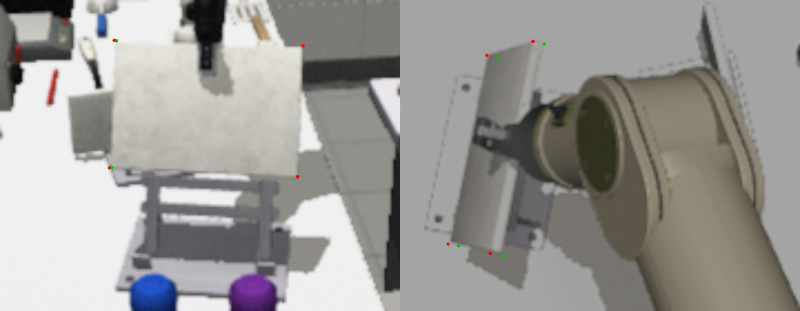

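The board is held square and leaning; the predicted corners match both views within 1–2 px, so the tool offset is confirmed. Lowering.

```bash
python3 -c "
from plan import *
L=lean(.489)
plan([('d1',stand([0,-26,100]),L),('d2',stand([0,-26,82]),L),('d3',stand([0,-26,77]),L)])
"
```

```text
d1 -0,-0.38,0.73,-0,0,0   min rows 1.6
d2 -0,-0.07,0.13,-0,0,0   min rows 0.3
d3 -0,-0.02,0.04,-0,0,0   min rows 0.1
end [459.3 294.9  76.4] [[-0.979, 0.18, 0.096], [0.203, 0.865, 0.459], [-0.0, 0.469, -0.883]]
```

```bash
H="python3 -m handwheel"
$H '[[0,-0.1,0.2,0,0,0,1],[0,-0.2,0.38,0,0,0,1],[0,-0.3,0.56,0,0,0,1],[0,-0.38,0.73,0,0,0,1],[0,-0.38,0.73,0,0,0,1]]' 80
$H '[[0,-0.03,0.06,0,0,0,1],[0,-0.05,0.1,0,0,0,1],[0,-0.07,0.13,0,0,0,1],[0,-0.07,0.13,0,0,0,1]]'
$H '[[0,-0.01,0.02,0,0,0,1],[0,-0.02,0.03,0,0,0,1],[0,-0.02,0.03,0,0,0,1]]'
```

```text
clock: 25.4
eef_pos: [458.1, 295.9, 98.8]
tool_rot: [0.023, 0.099, 0.965, 0.241]
wrist_force: [-0.1, 0.8, -4.3]
opening: 0.126
grasp_force: 79.6
clock: 25.9
eef_pos: [459.2, 295.4, 81.9]
tool_rot: [0.025, 0.099, 0.965, 0.241]
wrist_force: [0.4, -0.4, -4.9]
opening: 0.129
grasp_force: 79.5
clock: 26.28
eef_pos: [459.3, 295.0, 77.8]
tool_rot: [0.025, 0.099, 0.965, 0.241]
wrist_force: [-0.1, 0.4, -5.6]
opening: 0.13
grasp_force: 79.5
```

```bash
H="python3 -m handwheel"
$H '[[0,-0.01,0.02,0,0,0,1],[0,-0.01,0.02,0,0,0,1],[0,-0.01,0.02,0,0,0,1]]'|grep -E "eef|wrist"
$H '[[0,-0.01,0.01,0,0,0,1],[0,-0.01,0.01,0,0,0,1],[0,-0.01,0.01,0,0,0,1]]'|grep -E "eef|wrist"
```

```text
eef_pos: [460.6, 295.7, 77.2]
wrist_force: [-8.9, -9.7, 22.8]
eef_pos: [460.8, 295.7, 77.0]
wrist_force: [-21.2, -19.2, 48.4]
```

```bash
H="python3 -m handwheel"
$H '[[0,0.01,-0.02,0,0,0,1],[0,0.01,-0.02,0,0,0,1],[0,0.01,-0.02,0,0,0,1]]'|grep -E "eef|wrist"
$H '[[0,-0.02,-0.01,0,0,0,1],[0,-0.02,-0.01,0,0,0,1],[0,-0.02,-0.01,0,0,0,1]]'|grep -E "eef|wrist"
$H '[[0,-0.02,-0.01,0,0,0,1],[0,-0.02,-0.01,0,0,0,1],[0,-0.02,-0.01,0,0,0,1]]'|grep -E "eef|wrist"
```

```text
eef_pos: [460.2, 294.9, 77.2]
wrist_force: [-3.3, -4.5, 10.3]
eef_pos: [459.4, 292.7, 76.9]
wrist_force: [-0.1, 1.8, 6.2]
eef_pos: [458.9, 291.9, 77.5]
wrist_force: [5.2, 15.5, -1.3]
```

```bash
H="python3 -m handwheel"
$H '[[0,0.01,0.01,0,0,0,1],[0,0.01,0.01,0,0,0,1],[0,0.01,0.01,0,0,0,1]]'|grep -E "eef|wrist"
$H '[[0,0,0,0,0,0,1],[0,0,0,0,0,0,1],[0,0,0,0,0,0,1]]' 20
$H '[[0,0,0,0,0,0,0.5],[0,0,0,0,0,0,0.3],[0,0,0,0,0,0,0.3],[0,0,0,0,0,0,0.1],[0,0,0,0,0,0,0.1],[0,0,0,0,0,0,0.1]]'
python3 -c "
from plan import *
S=cam('side')
for r in robot.silhouettes('side','board_middle')[:1]:
    m=r['region'].astype(np.uint8);c,_=cv2.findContours(m,0,2);c=max(c,key=cv2.contourArea);print(cv2.approxPolyDP(c,4,True)[:,0].tolist())
L=lean(.489);P=stand([0,-29.9,77])
print([np.round(project(S,P+L.apply([x,y,z])),0).tolist() for x,y,z in((-110,6,-75),(110,6,-75),(110,6,75),(-110,6,75))])"
```

```text
eef_pos: [459.2, 292.2, 77.0]
wrist_force: [-3.8, 0.2, 15.3]
clock: 28.9
eef_pos: [459.2, 292.2, 77.0]
tool_rot: [0.025, 0.099, 0.965, 0.242]
wrist_force: [-3.4, 0.7, 15.6]
opening: 0.132
grasp_force: 82.8
clock: 29.65
eef_pos: [458.3, 290.9, 75.5]
tool_rot: [0.025, 0.099, 0.965, 0.241]
wrist_force: [-0.1, 0.3, 0.4]
opening: 0.448
grasp_force: 0.0
[[285, 211], [284, 262], [362, 266], [364, 212], [329, 210], [322, 223], [318, 208]]
[[284.0, 208.0], [364.0, 212.0], [362.0, 268.0], [281.0, 263.0]]
```

```bash
H="python3 -m handwheel"
$H '[[0,0,-0.1,0,0,0,0.1],[0,0,-0.25,0,0,0,0.1],[0,0,-0.45,0,0,0,0.1],[0,0,-0.7,0,0,0,0.1],[0,0,-1,0,0,0,0.1],[0,0,-1,0,0,0,0.1]]'
$H '[[0,0,-0.3,0,0,0,0.1],[0,0,-0.5,0,0,0,0.1],[0,0,-0.5,0,0,0,0.1],[0,0,-0.5,0,0,0,0.1],[0,0,-0.5,0,0,0,0.1]]'
python3 -c "
from plan import *
S=cam('side');T=cam('top')
for n,c in (('side',S),('top',T)):
  for r in robot.silhouettes(n,'board_middle')[:2]:
    m=r['region'].astype(np.uint8);k,_=cv2.findContours(m,0,2);k=max(k,key=cv2.contourArea);print(n,round(r['p'],2),cv2.approxPolyDP(k,3,True)[:,0].tolist())
  for p in robot.place_of(n,'board_middle')[:1]: print('  middle',np.array(p['position'])*[400,640])
L=lean(.489);P=stand([0,-29.9,77])
for c in(S,T):print([np.round(project(c,P+L.apply([x,y,z])),0).tolist() for x,y,z in((-110,6,-75),(110,6,-75),(110,6,75),(-110,6,75),(0,0,0))])
for l in('shaker','other_shaker','spice_jar'):
  for p in robot.place_of('top',l): print(l,round(p['p'],2),np.array(p['position'])*[400,640],atz(ray(T,p['position']),12).round(0))
"
```

```text
clock: 30.5
eef_pos: [448.5, 234.5, 183.9]
tool_rot: [0.027, 0.1, 0.965, 0.241]
wrist_force: [-0.0, 0.9, -0.7]
opening: 0.451
grasp_force: 0.0
clock: 31.12
eef_pos: [440.5, 208.5, 233.5]
tool_rot: [0.024, 0.099, 0.965, 0.241]
wrist_force: [-0.7, 0.9, -0.5]
opening: 0.452
grasp_force: 0.0
side 0.79 [[285, 211], [285, 262], [361, 266], [364, 213]]
  middle [235.68  320.192]
top 0.78 [[266, 159], [247, 165], [233, 239], [253, 239], [268, 167]]
top 0.38 [[226, 164], [212, 231], [230, 235], [245, 168]]
  middle [200.    253.696]
[[284.0, 208.0], [364.0, 212.0], [362.0, 268.0], [281.0, 263.0], [323.0, 237.0]]
[[266.0, 159.0], [249.0, 244.0], [231.0, 241.0], [247.0, 163.0], [250.0, 202.0]]
shaker 0.69 [178.68  189.376] [535. 471.  12.]
shaker 0.67 [211.52  480.576] [ 422. -346.   12.]
shaker 0.56 [217.92  188.224] [425. 473.  12.]
other_shaker 0.92 [204.48 425.92] [ 446. -191.   12.]
spice_jar 0.65 [207.4   446.272] [ 437. -249.   12.]
spice_jar 0.52 [202.8   243.072] [464. 319.  12.]
```

```bash
python3 -c "
from station import robot
print(robot.finish_job())"
```

```text
the job is handed in; nothing more can be done
None
```

I handed the job in: in the last camera check the shaker was on the empty end of the low board and the larger board was leaning, released, against the stand's backrest, matching its planned pose in both views; no verdict came back.

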